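# Start and snug the roller arm's clamp screw in its deep well

### The job

Take the clamp screw (the one with the flat bar head) out of its stand, lower it upright into the deep well of the roller-arm pedestal and, pressing only lightly, feel for the thread and screw it in clockwise until its collar meets the rim, then about a seventh of a turn more so that its play is gone and it sits snug but not overtightened; let go. Leave the plain plug, the spanner and the loose roller where they are.

Things in the scene. Friction and masses are not known exactly. Their poses are not given: they have to be found in the camera images.
- screw: steel clamp screw, about 0.35 kg, hanging upright by its collar in a hole of the stand. Origin: centre of the underside of the collar (47 mm diameter, 5 mm thick); z up. Its head, a flat upright bar 46 mm long along x, 12 mm thick along y, stands from 5 to 39 mm above the origin: grip it across the 12 mm with the fingertips clear of the collar. Unchanged by half a turn about z.
- screw_tip (a point): centre of the screw's foot, 66 mm below screw's origin, same axes. The shank has a tapered foot, is 19 mm in diameter up to 22 mm from the foot, then widens to 29 mm up to the collar; 10 mm above the foot two round thread teeth, 4 mm thick, stick out along +x and -x (parallel to the bar head), their tips 15 mm from the axis.
- mouth (a point): centre of the top rim of the deep well in the steel roller-arm pedestal (fixed; elsewhere each time), 95 mm above the bench; z up, x points along the roller arm (26 mm wide, its top 20 mm below the rim). The well is a vertical tube of 35 mm bore, 56 mm outside. Screwed home, screw's origin lies on this point: the collar rests on the rim.
- pedestal: pedestal with roller arm; origin on the bench under the mouth. Set in, the screw stands by itself on the thread, collar 3 to 12 mm over the rim. Turned clockwise (from above) under a push of 2 to 6 N it sinks 18 mm per turn until the collar meets the rim. It then still has 2 mm of up-and-down play, gone after 0.11 turn more; 0.01 to 0.06 turn beyond that is snug, 0.1 too tight.
- thread (a point): on the well's axis, 55 mm below the mouth, about where the thread is: right-handed, two starts, two helical ledges 9 mm apart in height, 21.5 mm open core, turned to an angle that cannot be measured. With the screw's bar set in parallel to the arm (mouth's x, either way round) it is snug after about 0.3 to 0.65 turn; else up to half a turn more. It may be let go and gripped again on the way.
- stand: aluminium stand, 66 x 160 x 80 mm high, fixed; origin at the centre of its underside, x across, y along. Two 34 mm holes at y = +45 mm and -45 mm hold the screw and the plug, in either order.
- plug: plain steel plug with a round 30 mm knob, its top 34 mm above the origin, hanging in the other hole of the stand; same collar, no thread teeth, no bar. Leave it. Origin: centre of the underside of its collar.
- spanner: steel open-end spanner, 160 mm, lying flat between the stand and the pedestal; leave it.
- roller: white plastic ring roller, 48 mm diameter, 22 mm high, lying beyond the pedestal; leave it. Origin: centre of its underside.
Mind the look-alikes: they are no part of the job. What is shaped like the screw but green is not meant.

How it is judged:
By the outcome, as a careful person would: the job done as asked, in the order asked, and still so for the second after the job is handed in, with the robot touching nothing.
It also fails if it takes over 67 s, if anything falls off the work surface, if the arm or the gripper's body presses on something with over 40 N, if the wrist force passes 120 N, or if a joint passes its speed limit or range.

### The arm

A 6-joint arm with a two-finger parallel gripper is mounted at the origin on the work surface. World frame = base frame: x ahead of the robot, y to its left, z up, the work surface at z = 0. Lengths are in m, angles in rad, forces in N, time in s.
With the tool pointing down it reaches from about 0.35 to 0.975 m from the base axis. Payload 4.9 kg.
Tool frame: the origin (TCP) lies midway between the tips of the shut fingers; the grasp point (between the pads) lies 19 mm behind it (grip_point_offset is the distance from the TCP to the grasp point, in m); z points along the fingers, y is the direction in which the jaws open and shut (so a half turn about z gives the same grasp; the last joint's range is limited). The gripper opens to 85 mm and grips with 20 to 120 N. Pads are 22 mm wide; open, the fingers measure 114 mm over their backs; the gripper's body (76 mm by 85 mm) begins 54 mm behind the grasp point. The pads swing forward as they close: fully open they stand 13 mm farther back than shut.
Start: joints at [-1.468, 0.053, 1.613, -0, 1.476, -0.119], TCP at [0.137, -0.61, 0.231] pointing down, gripper open.
Joint ranges: [-3.01, 3.01], [-1.01, 2.22], [0.06, 2.58], [-1.02, 4.17], [0.09, 2.62], [-3.14, 3.14]. Speed limits (rad/s): [2.57, 2.57, 3.14, 3.14, 3.14, 3.14].

### API

Orientations are given as [roll, pitch, yaw] about the fixed x, y, z axes, in that order (R = Rz(yaw) Ry(pitch) Rx(roll)).
In Python, from bench import * gives the robot as it stands.
- The arm moves only by the shell command python3 -m handwheel 'ROWS' [FORCE]. ROWS is JSON, a list of rows, each an object with "xyz": the shift along the tool's x, y, z in m, a list of three; "spin": the turn about the tool's z in rad; "fingers": the finger opening in m, from 0 to 0.0854. A call has 1 to 12 rows; each row is the pose to reach, as a shift and turn from the pose measured when the call began, along the tool's axes at that moment; what a row does not reach only later rows make up. A row lasts 1/8 s, in which the tool goes at most 62.5 mm and 10.7 degrees, less where a joint would pass 70% of its speed; a pose out of reach is approached as far as the arm can. A call with a gripper value outside its range is refused whole. The fingers move at their own pace and stop on an object; FORCE is the grip in N (left out, the last holds). Time passes only in rows, so rows that repeat a pose let the fingers close. It gives the time, the measured TCP pose, the force and the opening at its end, in the units of the state.
- state(): the state, without advancing time (a new reading comes with each control period).
- snapshot(name): name is "side" or "top" or "wrist"; returns a dict with "frame" (400x640x3 uint8, red, green, blue), "fx", "fy", "cx", "cy" (pixels), "k1" (the pictures are not rectified: a ray, as slopes to the right and down, at radius r is drawn at 1 + k1 r^2 times it, then the intrinsics apply), "R" (3x3) and "t" (3): a world point X has camera coordinates R X + t; the wrist camera has in their place "hand_eye" (4x4, takes a point from camera to tool coordinates, whose origin is the TCP and whose axes are the flange's). Camera axes: x right, y down, z forward; pixel columns grow to the right and rows downward; lengths in m; the calibration is good to about 2 mm. A picture is of the moment at which its call begins: read the wrist's pose just before it. There is no depth.
- close_job(): hands the job in, once; it reports no verdict.
The state is a dict: "time": time; "joints": joint angles; "joint_vel": joint speeds; "joint_torque": joint torques, N m; "tcp_pos": TCP position; "tcp_rot": TCP orientation; "force": force on the tool from outside, world axes, zero at the start; "torque": the same for the moment, N m; "width": opening from 0.0 (shut) to 1.0 (fully open).
Only numpy, scipy, OpenCV 4.12 (cv2) and the standard library are available. Lean on these libraries where they do the work, as an engineer would, in place of code of your own. Each camera call takes 0.05 s, during which the arm holds its last target. There are 200 camera calls.

## Working session

There is one attempt and no reset: what is moved stays moved. The work goes in short steps, Python scripts to look and compute and a shell command to move; the robot and the scene stay as the last step left them, time stands still between calls to the robot, and variables do not carry over. Pictures are saved under pics/ and viewed, about 8 in all and at most 12, crops included, and the job is handed in when it is done.

```bash
mkdir -p pics; ls
python3 - <<'E'
from bench import *
import cv2,numpy as np
print(state())
for n in ("top","side"):
    s=snapshot(n); cv2.imwrite(f"pics/{n}0.png",s["frame"][:,:,::-1])
    print(n,{k:(np.round(v,4).tolist() if k in"Rt" else v) for k,v in s.items() if k!="frame"})
E
```

```text
pics
{'time': 0.0, 'joints': array([-1.46798625e+00,  5.33720332e-02,  1.61430690e+00,  1.50277449e-05,
        1.47596926e+00, -1.18996135e-01]), 'joint_vel': array([-0.00012793,  0.0014155 ,  0.00063513,  0.00080018,  0.00100029,
       -0.00035335]), 'joint_torque': array([ 8.17147593e-04, -3.93676043e+01, -3.70180678e+01, -1.05868410e-04,
        7.03051468e-03,  6.33809591e-06]), 'tcp_pos': array([ 0.13743778, -0.60906619,  0.23004589]), 'tcp_rot': array([-3.13955343e+00, -2.58875679e-04,  2.21804506e-01]), 'force': array([-0.45838857, -0.28352654, -0.27983545]), 'torque': array([ 0.06673086, -0.04829635, -0.02596052]), 'width': 1.0003553654132928}
top {'fx': 375.37712933888054, 'fy': 375.37712933888054, 'cx': 319.2618165484512, 'cy': 197.69908162016432, 'k1': -0.07906159613089225, 'R': [[0.0034, -0.9999, -0.0095], [-0.9868, -0.0019, -0.1619], [0.1619, 0.0099, -0.9868]], 't': [-0.0402, 0.5643, 0.7688]}
side {'fx': 383.3895099856742, 'fy': 383.3895099856742, 'cx': 320.90712334014944, 'cy': 194.0396877143906, 'k1': -0.06327852283514947, 'R': [[0.9166, -0.3996, 0.0111], [-0.2436, -0.5803, -0.7771], [0.317, 0.7096, -0.6293]], 't': [-0.5185, 0.1678, 0.5784]}
```

View pics/top0.png

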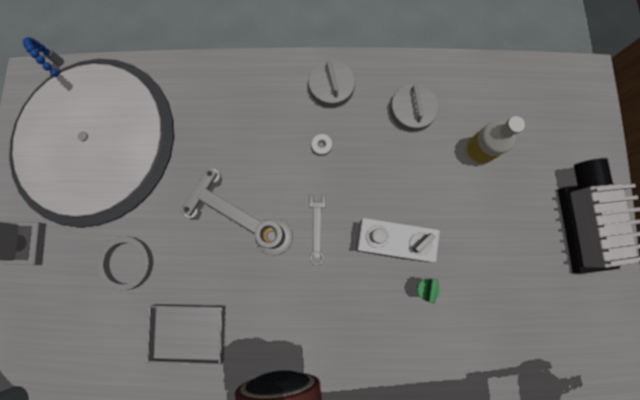

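View pics/side0.png

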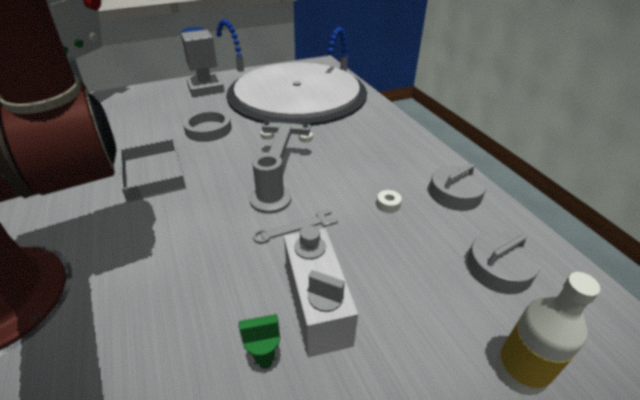

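The top view shows the stand at about (398,241), with the plug at (378,236) and the screw's bar at (423,242). The well mouth is at about (269,235), with the roller arm running to upper left (205,193). The green decoy is at (428,290), and the side view agrees.

```bash
cat > h.py <<'E'
import numpy as np,cv2
from bench import *
from scipy.spatial.transform import Rotation as Ro
def ray(s,uv):
    d=np.array([(uv[0]-s['cx'])/s['fx'],(uv[1]-s['cy'])/s['fy']]);p=d.copy()
    for _ in range(20): p=d/(1+s['k1']*(p@p))
    return np.array([p[0],p[1],1])
def ext(s,st=None):  # camera->world R, origin
    if 'R' in s: R=np.array(s['R']); return R.T,-R.T@np.array(s['t'])
    T=np.eye(4);T[:3,:3]=Ro.from_euler('xyz',st['tcp_rot']).as_matrix();T[:3,3]=st['tcp_pos']
    C=T@np.array(s['hand_eye']); return C[:3,:3],C[:3,3]
def plane(s,uv,z,st=None):
    R,o=ext(s,st); d=R@ray(s,uv); return o+d*(z-o[2])/d[2]
def proj(s,X,st=None):
    R,o=ext(s,st);c=R.T@(np.array(X)-o);p=c[:2]/c[2];p=p*(1+s['k1']*(p@p))
    return np.array([p[0]*s['fx']+s['cx'],p[1]*s['fy']+s['cy']])
def two(s1,u1,s2,u2):
    A=[];b=[]
    for s,u in((s1,u1),(s2,u2)):
        R,o=ext(s);d=R@ray(s,u);d/=np.linalg.norm(d);P=np.eye(3)-np.outer(d,d);A.append(P);b.append(P@o)
    return np.linalg.lstsq(np.vstack(A),np.hstack(b),rcond=None)[0]
def totool(st,X):
    R=Ro.from_euler('xyz',st['tcp_rot']).as_matrix(); return R.T@(np.array(X)-st['tcp_pos'])
E
python3 - <<'E'
from h import *
t=snapshot('top');st=state()
for n,uv,z in (('bar',(423,241),.119),('barA',(412,251),.119),('barB',(433,232),.119),('plug',(379,235),.114),('mouth',(268.5,234.5),.095),('armEnd',(205,193),.075)):
    X=plane(t,uv,z);print(n,X.round(4),'tool',totool(st,X).round(4))
s=snapshot('wrist');print(s['hand_eye'],s['fx'],s['cx'],s['cy'],s['k1'])
f=cv2.resize(t['frame'][180:300,180:460],None,fx=2.8,fy=2.8,interpolation=cv2.INTER_CUBIC);cv2.imwrite('pics/topc.png',f[:,:,::-1])
E
```

```text
bar [ 0.4675 -0.2414  0.119 ] tool [ 0.4028 -0.286   0.1119]
barA [ 0.4482 -0.2192  0.119 ] tool [ 0.3889 -0.3119  0.1119]
barB [ 0.4849 -0.2618  0.119 ] tool [ 0.4154 -0.2623  0.1118]
plug [ 0.4795 -0.1565  0.114 ] tool [ 0.4332 -0.3662  0.117 ]
mouth [0.4811 0.0627 0.095 ] tool [ 0.483  -0.5797  0.1364]
armEnd [0.5692 0.2031 0.075 ] tool [ 0.5999 -0.6971  0.1566]
[[ 5.36365959e-05 -9.53278437e-01 -3.02093063e-01  7.68721127e-02]
 [ 9.99999943e-01  1.52097399e-04 -3.02405416e-04 -1.24560170e-03]
 [ 3.34224132e-04 -3.02093029e-01  9.53278391e-01 -1.42731810e-01]
 [ 0.00000000e+00  0.00000000e+00  0.00000000e+00  1.00000000e+00]] 327.8525138689782 322.26027776308183 202.79251935150498 -0.028829779302417348
```

View pics/topc.png

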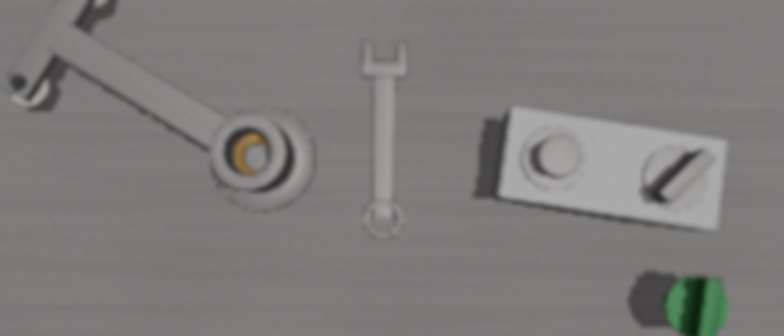

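```bash
python3 -m handwheel '[{"xyz":[0.03,-0.02,0],"spin":-0.18,"fingers":0.085},{"xyz":[0.07,-0.05,0],"spin":-0.36,"fingers":0.085},{"xyz":[0.11,-0.08,0],"spin":-0.54,"fingers":0.085},{"xyz":[0.15,-0.11,0],"spin":-0.72,"fingers":0.085},{"xyz":[0.19,-0.135,0],"spin":-0.9,"fingers":0.085},{"xyz":[0.23,-0.16,0],"spin":-1.08,"fingers":0.085},{"xyz":[0.27,-0.19,0],"spin":-1.26,"fingers":0.085},{"xyz":[0.31,-0.22,0],"spin":-1.44,"fingers":0.085},{"xyz":[0.35,-0.25,0],"spin":-1.62,"fingers":0.085},{"xyz":[0.38,-0.27,0],"spin":-1.8,"fingers":0.085},{"xyz":[0.399,-0.282,0],"spin":-1.98,"fingers":0.085},{"xyz":[0.399,-0.282,0],"spin":-2.13,"fingers":0.085}]'
python3 -m handwheel '[{"xyz":[0,0,0],"spin":0,"fingers":0.085}]'
python3 - <<'E'
from h import *
st=state();s=snapshot('wrist');print(st['tcp_pos'],st['tcp_rot'],st['joints'],st['force'])
cv2.imwrite('pics/w1.png',s['frame'][:,:,::-1])
E
```

```text
time: 1.7
tcp_pos: [0.4655, -0.245, 0.2307]
tcp_rot: [3.141, -0.001, 2.36]
force: [-0.7, 0.4, 0.1]
width: 0.997
time: 1.82
tcp_pos: [0.4655, -0.2447, 0.2305]
tcp_rot: [3.141, -0.002, 2.359]
force: [-0.0, -0.4, 0.0]
width: 0.997
[ 0.46549828 -0.24466728  0.23045446] [ 3.14070376e+00 -1.92455152e-03  2.35875021e+00] [-6.26121213e-01 -1.85160477e-01  1.84099684e+00  1.18248534e-03
  1.48751858e+00 -1.41417364e+00] [-0.01536326 -0.36277148  0.01018211]
```

View pics/w1.png

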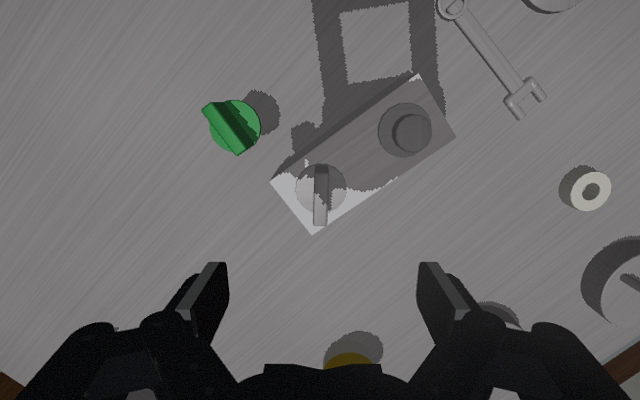

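The wrist view shows the bar as a nearly vertical strip, about (314–327, 165–226), above the collar at (321,188). The plug is at upper right (405,130). I'll zoom in to read the bar's top edges.

Run:
```python
from h import *
st=state();s=snapshot('wrist')
f=cv2.cvtColor(s['frame'],cv2.COLOR_RGB2LAB);f[:,:,0]=cv2.createCLAHE(3,(4,4)).apply(f[:,:,0]);f=cv2.cvtColor(f,cv2.COLOR_LAB2BGR)
cv2.imwrite('pics/w1c.png',cv2.resize(f[140:250,260:400],None,fx=5.4,fy=5.4,interpolation=cv2.INTER_CUBIC))
for z,uv in ((.119,(321,165)),(.119,(320,226)),(.085,(321,188))): print(plane(s,uv,z,st))
```

```text
[ 0.44424418 -0.22429438  0.119     ]
[ 0.47995109 -0.26113347  0.119     ]
[ 0.46373173 -0.24390161  0.085     ]
```

View pics/w1c.png

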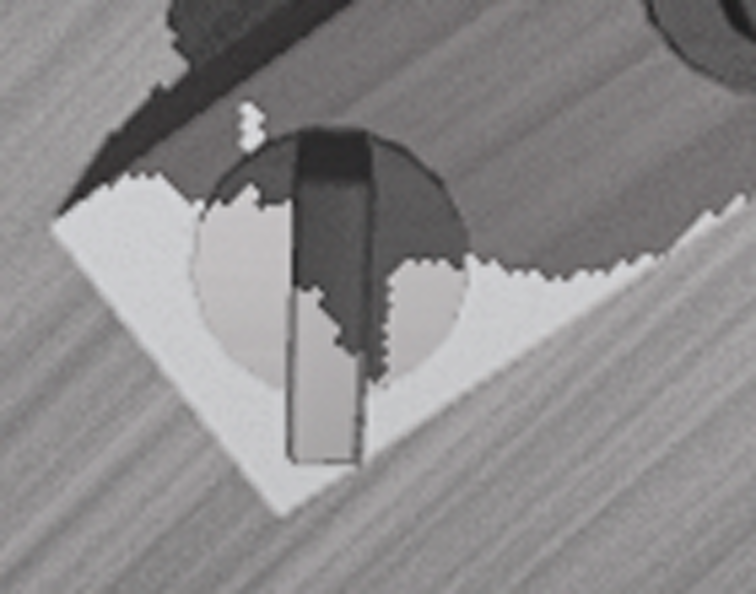

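The enlarged crop puts the bar's top corners, in full-frame pixels, at (314.8,173), (329.3,173), (313.7,225.6) and (326.7,225.6).

Run:
```python
from h import *
st=state();s=snapshot('wrist')
a,b=[plane(s,u,.119,st) for u in ((322,173),(320.2,225.6))]
c=(a+b)/2;d=a-b;print(a,b,c,np.linalg.norm(d),'yaw',np.arctan2(d[1],d[0]),'tool',totool(st,c),totool(st,a),totool(st,b))
c=plane(s,(321.1,188.5),.085,st);print('collar',c,totool(st,c))
```

```text
[ 0.4492217  -0.22852742  0.119     ] [ 0.47970344 -0.2610607   0.119     ] [ 0.46446257 -0.24479406  0.119     ] 0.044581951100271175 yaw 2.323649648286209 tool [ 0.00050877 -0.00058943  0.11148392] [0.02278701 0.0001628  0.11152616] [-0.02176947 -0.00134166  0.11144168]
collar [ 0.46401598 -0.24445637  0.085     ] [ 0.00100007 -0.00069814  0.14548481]
```

```bash
python3 -m handwheel '[{"xyz":[0.0005,-0.0006,0.03],"spin":0.035,"fingers":0.085},{"xyz":[0.0005,-0.0006,0.07],"spin":0.035,"fingers":0.07},{"xyz":[0.0005,-0.0006,0.11],"spin":0.035,"fingers":0.06},{"xyz":[0.0005,-0.0006,0.13],"spin":0.035,"fingers":0.05},{"xyz":[0.0005,-0.0006,0.1395],"spin":0.035,"fingers":0.04},{"xyz":[0.0005,-0.0006,0.1395],"spin":0.035,"fingers":0.03}]' 60
python3 -m handwheel '[{"xyz":[0,0,0],"spin":0,"fingers":0.02},{"xyz":[0,0,0],"spin":0,"fingers":0.005},{"xyz":[0,0,0],"spin":0,"fingers":0.005},{"xyz":[0,0,0],"spin":0,"fingers":0.005},{"xyz":[0,0,0],"spin":0,"fingers":0.005}]' 80
python3 - <<'E'
from h import *
st=state();print(st['tcp_pos'],st['tcp_rot'],st['force'],st['torque'],st['width'])
E
```

```text
time: 2.72
tcp_pos: [0.4642, -0.245, 0.0909]
tcp_rot: [3.141, -0.002, 2.321]
force: [-1.1, -0.0, 0.0]
width: 0.347
time: 3.35
tcp_pos: [0.4649, -0.2458, 0.0926]
tcp_rot: [3.141, 0.0, 2.321]
force: [-1.2, -0.7, 5.9]
width: 0.121
[ 0.46494823 -0.24582937  0.09255246] [3.14083154e+00 1.64324134e-04 2.32140654e+00] [-1.20900336 -0.66303377  5.92288832] [-0.04524224  0.29997113 -0.01913244] 0.12140207969709842
```

```bash
python3 -m handwheel '[{"xyz":[0,0,-0.005],"spin":0,"fingers":0.005},{"xyz":[0,0,-0.02],"spin":0,"fingers":0.005},{"xyz":[0,0,-0.04],"spin":0,"fingers":0.005},{"xyz":[0,0,-0.065],"spin":0,"fingers":0.005},{"xyz":[0,0,-0.09],"spin":0,"fingers":0.005},{"xyz":[0,0,-0.115],"spin":0,"fingers":0.005},{"xyz":[0,0,-0.12],"spin":0,"fingers":0.005},{"xyz":[0,0,-0.12],"spin":0,"fingers":0.005}]'
python3 - <<'E'
from h import *
st=state();print(st['tcp_pos'],st['tcp_rot'],st['joints'],st['force'],st['torque'],st['width'])
s=snapshot('side');w=snapshot('wrist')
f=np.zeros((560,800,3),np.uint8)
f[:400,:400]=cv2.resize(s['frame'][140:340,200:400],(400,400));f[:400,400:]=w['frame'][:,120:520]
cv2.imwrite('pics/lift.png',f[:400,:,::-1])
E
```

```text
time: 4.35
tcp_pos: [0.4649, -0.2458, 0.2128]
tcp_rot: [3.141, 0.001, 2.321]
force: [-0.2, 0.3, -3.8]
width: 0.124
[ 0.46486711 -0.24583051  0.21284297] [3.14068078e+00 6.93207287e-04 2.32147867e+00] [-6.28419016e-01 -1.75448113e-01  1.86201679e+00  7.68317668e-04
  1.45416977e+00 -1.37919076e+00] [-0.20976917  0.29541856 -3.80531201] [0.05385315 0.03292715 0.05021124] 0.12381960751767412
```

View pics/lift.png

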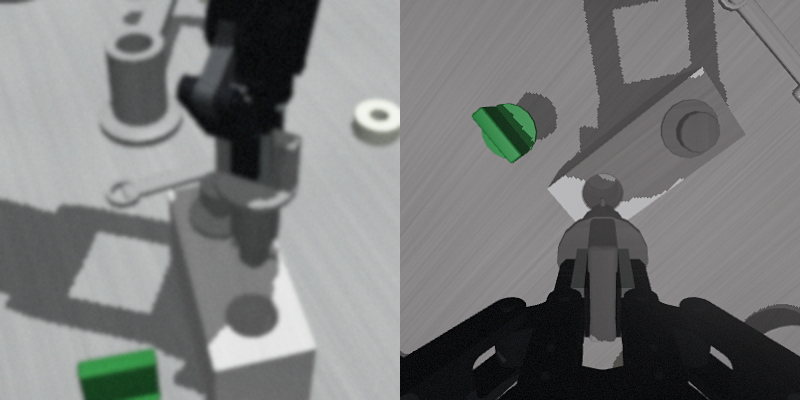

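The screw is lifted and upright in the grip, and its hole in the stand is empty at about (250,315) in the crop. Next I'll carry it to a hover just past the well for a close look.

```bash
python3 -m handwheel '[{"xyz":[0.015,0.02,-0.01],"spin":-0.15,"fingers":0.005},{"xyz":[0.035,0.043,-0.02],"spin":-0.3,"fingers":0.005},{"xyz":[0.055,0.07,-0.02],"spin":-0.46,"fingers":0.005},{"xyz":[0.076,0.096,-0.02],"spin":-0.62,"fingers":0.005},{"xyz":[0.098,0.122,-0.02],"spin":-0.78,"fingers":0.005},{"xyz":[0.12,0.149,-0.02],"spin":-0.94,"fingers":0.005},{"xyz":[0.142,0.176,-0.02],"spin":-1.1,"fingers":0.005},{"xyz":[0.164,0.203,-0.02],"spin":-1.26,"fingers":0.005},{"xyz":[0.185,0.23,-0.02],"spin":-1.42,"fingers":0.005},{"xyz":[0.205,0.255,-0.02],"spin":-1.57,"fingers":0.005},{"xyz":[0.222,0.276,-0.02],"spin":-1.71,"fingers":0.005},{"xyz":[0.233,0.29,-0.02],"spin":-1.83,"fingers":0.005}]'
python3 -m handwheel '[{"xyz":[0,0,0],"spin":0,"fingers":0.005},{"xyz":[0,0,0],"spin":0,"fingers":0.005}]'
python3 - <<'E'
from h import *
st=state();w=snapshot('wrist');print(st['tcp_pos'],st['tcp_rot'],st['joints'],st['force'],st['width'])
np.savez('w2.npz',f=w['frame'],p=st['tcp_pos'],r=st['tcp_rot'])
f=cv2.convertScaleAbs(w['frame'],alpha=1.5,beta=0)
cv2.imwrite('pics/w2.png',cv2.resize(f[:,120:520,::-1],(600,600),interpolation=cv2.INTER_CUBIC))
print('pred mouth px',proj(w,plane(snapshot('top'),(269.3,234.6),.095),st))
E
```

```text
time: 5.95
tcp_pos: [0.5167, 0.1239, 0.23]
tcp_rot: [3.137, -0.001, -2.127]
force: [0.1, 0.4, -2.9]
width: 0.117
time: 6.2
tcp_pos: [0.516, 0.1235, 0.2288]
tcp_rot: [3.136, -0.003, -2.128]
force: [0.0, 0.1, -3.0]
width: 0.123
[0.51600301 0.12349025 0.2287573 ] [ 3.13571816e+00 -2.57745495e-03 -2.12802970e+00] [ 9.37910260e-02 -1.69204068e-01  1.82988262e+00  1.51499574e-03
  1.48714907e+00 -2.49069196e+00] [ 0.01579874  0.11865024 -2.98491714] 0.12285996431656539
pred mouth px [315.80078442 106.25983022]
```

View pics/w2.png

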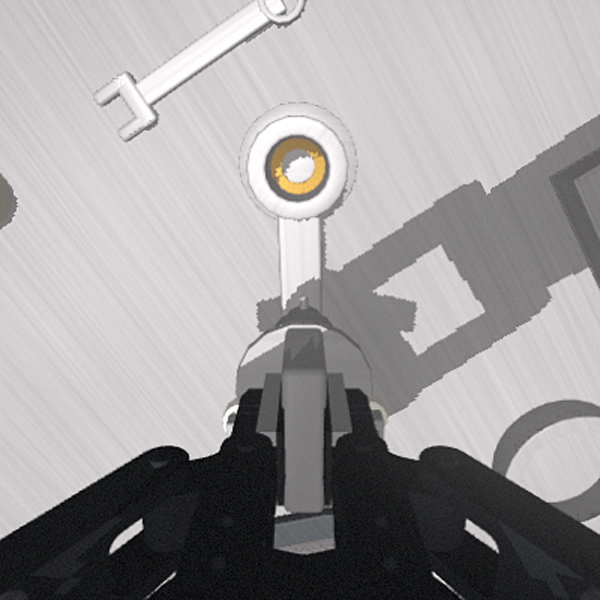

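The mouth rim is visible at about (318,112) in full-frame pixels, with the roller arm running straight down the picture. I'll fit the edges numerically.

Run:
```python
from h import *
w=snapshot('wrist');d=np.load('w2.npz');st=dict(tcp_pos=d['p'],tcp_rot=d['r']);f=d['f']
hsv=cv2.cvtColor(f,cv2.COLOR_RGB2HSV);g=cv2.cvtColor(f,cv2.COLOR_RGB2GRAY)
# bore radial edges in bright rim -> dark/orange
c=np.array([318,112.]);
def edges(r0,r1,sign,val):
    P=[]
    for a in np.linspace(0,2*np.pi,72,endpoint=False):
        r=np.arange(r0,r1,.25);x=c[0]+r*np.cos(a);y=c[1]+r*np.sin(a)
        p=cv2.remap(cv2.GaussianBlur(val,(3,3),0.7),x.astype(np.float32)[None],y.astype(np.float32)[None],cv2.INTER_LINEAR)[0].astype(float)
        q=np.gradient(p)*sign;i=q.argmax();P.append((x[i],y[i],r[i],q[i]))
    return np.array(P)
for n,r0,r1,sg in (('bore',17,27,1),('outer',29,39,-1)):
    P=edges(r0,r1,sg,g);med=np.median(P[:,2]);Q=P[np.abs(P[:,2]-med)<3]
    e=cv2.fitEllipse(Q[:,:2].astype(np.float32));X=plane(w,e[0],.095,st)
    pts=np.array([plane(w,q,.095,st)[:2] for q in Q[:,:2]])
    A=np.c_[2*pts,np.ones(len(pts))];s=np.linalg.lstsq(A,(pts**2).sum(1),rcond=None)[0];R=np.sqrt(s[2]+s[0]**2+s[1]**2)
    print(n,len(Q),e,'ctr',X,'circ',s[:2],'R',R,'tool',totool(st,[*s[:2],.095]))
# arm edges
for v in (150,160,170,180):
    row=g[v,290:350].astype(float);print(v,row.astype(int)[5:55:1].tolist())
```

```text
bore 72 ((317.5528564453125, 111.86547088623047), (43.583431243896484, 44.660484313964844), 176.38018798828125) ctr [0.48205718 0.06559375 0.095     ] circ [0.48222056 0.06586854] R 0.017700157993334846 tool [ 0.06642532 -0.00258751  0.13391607]
outer 72 ((317.68585205078125, 111.42115020751953), (64.8022689819336, 67.23287963867188), 169.38246154785156) ctr [0.48177858 0.06535425 0.095     ] circ [0.48214246 0.06597864] R 0.02647733391019399 tool [ 0.06637318 -0.002463    0.13391666]
150 [146, 147, 146, 144, 142, 141, 139, 138, 141, 135, 111, 152, 171, 166, 163, 159, 161, 162, 163, 162, 160, 162, 161, 160, 159, 156, 157, 159, 160, 159, 160, 159, 157, 156, 158, 159, 155, 131, 100, 89, 101, 130, 130, 142, 141, 140, 141, 140, 138, 139]
160 [142, 143, 144, 143, 141, 141, 144, 145, 146, 141, 124, 140, 164, 166, 164, 159, 158, 161, 161, 159, 159, 160, 160, 160, 157, 156, 155, 156, 157, 157, 159, 158, 158, 156, 157, 158, 153, 137, 107, 82, 89, 99, 135, 142, 143, 142, 139, 138, 140, 140]
170 [138, 141, 143, 142, 139, 139, 140, 141, 143, 143, 137, 123, 155, 166, 162, 159, 156, 159, 160, 160, 160, 158, 159, 160, 159, 156, 155, 156, 156, 157, 158, 156, 156, 155, 156, 155, 152, 142, 111, 76, 86, 97, 131, 139, 137, 138, 139, 139, 140, 141]
180 [142, 142, 141, 141, 140, 138, 138, 139, 141, 143, 132, 108, 146, 164, 162, 159, 155, 156, 158, 159, 159, 158, 158, 158, 158, 156, 154, 152, 154, 155, 156, 156, 155, 153, 153, 155, 151, 147, 113, 74, 91, 91, 88, 86, 91, 100, 87, 105, 103, 115]
```

Run:
```python
from h import *
w=snapshot('wrist');d=np.load('w2.npz');f=d['f']
st=dict(tcp_pos=np.zeros(3),tcp_rot=np.zeros(3))
g=cv2.convertScaleAbs(f[185:355,220:420],alpha=2.2)
g=cv2.resize(g,None,fx=3.5,fy=3.5,interpolation=cv2.INTER_CUBIC)
def dot(X,c):
    u=(proj(w,X,st)-[220,185])*3.5; cv2.circle(g,tuple(int(round(k)) for k in u),2,c,-1)
for a in np.linspace(0,2*np.pi,60,endpoint=False):
    C,S=np.cos(a),np.sin(a)
    dot((.0235*C,.0235*S,.0125),(255,0,0));dot((.0235*C,.0235*S,.0075),(0,255,0))
for x in(-.023,.023):
    for y in (-.006,.006): dot((x,y,-.0265),(0,0,255))
cv2.imwrite('pics/hold.png',g[:,:,::-1])
```

```text
(no output)
```

View pics/hold.png

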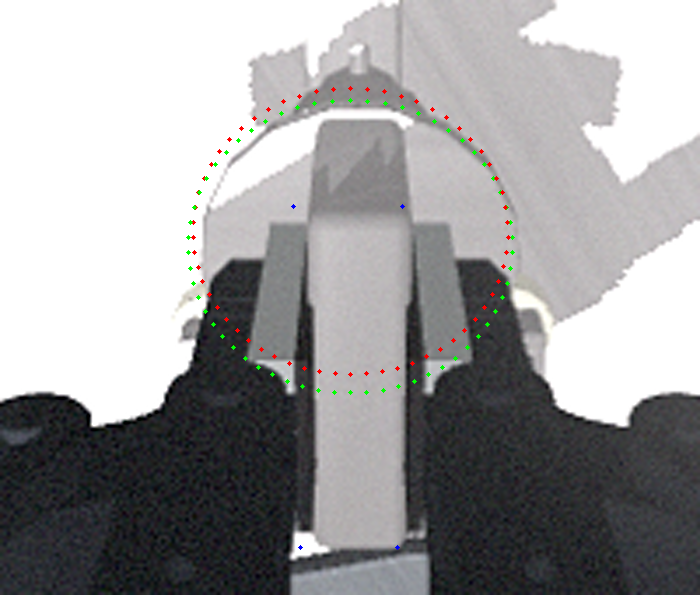

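In the hand crop, both the bar and the collar sit about 1.4 mm to the right (+y) of where the calibration predicts for a centred grip, and the gripper knuckles show the same shift. That makes it camera bias, so I'll move by the offset between mouth and screw as seen in this one camera.

```bash
python3 -m handwheel '[{"xyz":[0.02,-0.001,0],"spin":0,"fingers":0.005},{"xyz":[0.045,-0.003,0],"spin":0,"fingers":0.005},{"xyz":[0.062,-0.0039,0],"spin":0,"fingers":0.005},{"xyz":[0.067,-0.0039,0],"spin":0,"fingers":0.005},{"xyz":[0.067,-0.0039,0.025],"spin":0,"fingers":0.005},{"xyz":[0.067,-0.0039,0.045],"spin":0,"fingers":0.005},{"xyz":[0.067,-0.0039,0.05],"spin":0,"fingers":0.005},{"xyz":[0.067,-0.0039,0.055],"spin":0,"fingers":0.005},{"xyz":[0.067,-0.0039,0.06],"spin":0,"fingers":0.005}]'
python3 - <<'E'
from h import *
st=state();print(st['tcp_pos'],st['tcp_rot'],st['force'],st['torque'],st['joints'][5])
t=snapshot('top');s=snapshot('side');w=snapshot('wrist')
g=np.hstack([cv2.resize(s['frame'][110:230,210:330],(400,400),interpolation=3),cv2.convertScaleAbs(w['frame'][:,120:520],alpha=1.5)])
cv2.imwrite('pics/enter.png',g[:,:,::-1])
E
```

```text
time: 7.52
tcp_pos: [0.4848, 0.0645, 0.1705]
tcp_rot: [3.138, -0.0, -2.128]
force: [-0.2, 0.1, -4.9]
width: 0.124
[0.48479734 0.06452331 0.17049629] [ 3.13840909e+00 -3.30757021e-04 -2.12790561e+00] [-0.20269596  0.10509819 -4.89066893] [-0.02974579  0.04324649 -0.02068386] -2.6054881157030163
```

View pics/enter.png

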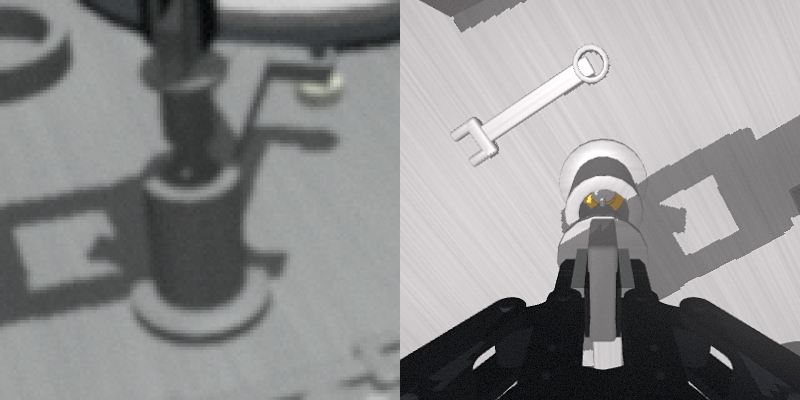

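Run:
```python
from h import *
s=snapshot('side');st=state();R=Ro.from_euler('xyz',st['tcp_rot']).as_matrix()
k=lambda X:(proj(s,X)-[210,110])*400/120
print('rim ctr pred',k([.4834,.0652,.095]),k([.4811,.0627,.095]))
for z in(.0125,.03,.05,.0785): print(z,k(st['tcp_pos']+R@[0,0,z]))
print('rims', k([.4834+.028,.0652,.095]))
b=cv2.resize(s['frame'][110:230,210:330],(400,400),interpolation=3)
g=cv2.cvtColor(b,cv2.COLOR_RGB2GRAY)
for r in (70,80,110,130,150,185,210,240,270): print(r,g[r,120:270:3].tolist())
```

```text
rim ctr pred [191.30026908 170.75062457] [188.70022132 173.95443372]
0.0125 [184.69202884  73.14309647]
0.03 [187.07453796 101.50295743]
0.05 [189.72187174 132.86649681]
0.0785 [193.36036905 175.72275472]
rims [238.45847245 160.06122422]
70 [159, 159, 159, 159, 155, 152, 133, 108, 85, 80, 78, 77, 75, 73, 64, 66, 63, 66, 63, 68, 66, 63, 63, 67, 70, 78, 79, 81, 82, 83, 83, 85, 83, 78, 79, 93, 123, 148, 157, 157, 157, 157, 157, 159, 158, 159, 153, 138, 104, 75]
80 [157, 157, 157, 157, 156, 156, 151, 129, 98, 78, 71, 72, 72, 73, 72, 72, 73, 77, 71, 78, 87, 97, 104, 108, 116, 124, 130, 131, 125, 114, 110, 106, 102, 99, 112, 133, 151, 154, 157, 159, 161, 158, 156, 155, 156, 149, 133, 102, 81, 94]
110 [159, 159, 158, 157, 158, 155, 157, 159, 157, 157, 154, 152, 144, 131, 103, 72, 57, 58, 56, 56, 58, 55, 52, 50, 55, 53, 55, 55, 57, 51, 58, 70, 81, 91, 113, 138, 150, 154, 155, 155, 156, 149, 138, 122, 90, 86, 110, 141, 154, 158]
130 [160, 160, 160, 160, 159, 157, 157, 157, 154, 152, 156, 157, 155, 149, 126, 87, 60, 56, 55, 58, 58, 56, 56, 56, 54, 56, 54, 55, 52, 52, 57, 64, 70, 75, 77, 78, 83
[... 449 characters left out ...]
9, 120, 94, 78, 75, 76, 77, 80, 98, 129, 152, 162, 164, 163]
210 [81, 83, 81, 76, 74, 77, 75, 73, 68, 58, 58, 57, 57, 58, 63, 66, 62, 63, 67, 64, 68, 68, 68, 71, 69, 70, 68, 65, 65, 69, 68, 69, 69, 69, 64, 65, 64, 69, 67, 67, 81, 99, 118, 138, 155, 159, 155, 157, 157, 160]
240 [75, 75, 75, 74, 78, 81, 79, 77, 74, 66, 57, 58, 59, 61, 62, 63, 66, 66, 68, 67, 68, 69, 69, 70, 71, 70, 69, 67, 68, 70, 68, 69, 69, 69, 67, 69, 68, 67, 64, 68, 78, 101, 122, 139, 153, 158, 158, 159, 162, 159]
270 [98, 87, 80, 78, 76, 78, 74, 77, 74, 72, 70, 64, 60, 56, 63, 63, 60, 64, 63, 67, 70, 70, 68, 64, 70, 66, 67, 68, 68, 69, 66, 68, 69, 68, 69, 73, 68, 69, 66, 67, 73, 89, 104, 121, 134, 143, 143, 141, 124, 105]
```

```bash
python3 -m handwheel '[{"xyz":[0,0,0],"spin":0,"fingers":0.005},{"xyz":[0,0,0],"spin":0,"fingers":0.005}]'
python3 - <<'E'
from h import *
st=state();print(st['tcp_pos'],st['tcp_rot'],st['force']);print(totool(st,[.4834,.0652,.095]))
E
```

```text
time: 7.98
tcp_pos: [0.4847, 0.0645, 0.1707]
tcp_rot: [3.138, -0.0, -2.128]
force: [0.0, 0.5, -3.8]
width: 0.123
[0.48469418 0.06447331 0.17071865] [ 3.13831919e+00 -3.63158314e-04 -2.12804421e+00] [ 0.00872722  0.52664754 -3.80132752]
[4.01810369e-05 1.23483124e-03 7.57231187e-02]
```

```bash
python3 -m handwheel '[{"xyz":[0.0005,0.0012,0],"spin":0,"fingers":0.005},{"xyz":[0.0005,0.0012,0.006],"spin":0,"fingers":0.005},{"xyz":[0.0005,0.0012,0.012],"spin":0,"fingers":0.005},{"xyz":[0.0005,0.0012,0.018],"spin":0,"fingers":0.005},{"xyz":[0.0005,0.0012,0.024],"spin":0,"fingers":0.005},{"xyz":[0.0005,0.0012,0.03],"spin":0,"fingers":0.005},{"xyz":[0.0005,0.0012,0.03],"spin":0,"fingers":0.005}]';  python3 - <<'E'
from h import *
st=state();print(st['tcp_pos'],st['tcp_rot'],st['force'],st['torque']);print(totool(st,[.4834,.0652,.095]))
E
```

```text
time: 8.85
tcp_pos: [0.4828, 0.0647, 0.1399]
tcp_rot: [3.137, -0.001, -2.128]
force: [-0.9, -0.7, -3.9]
width: 0.123
[0.48280956 0.06472248 0.13989202] [ 3.13703002e+00 -1.17870375e-03 -2.12803453e+00] [-0.94031611 -0.67029338 -3.90408732] [0.01859883 0.00418351 0.01057497]
[-0.00077045 -0.0004534   0.04488955]
```

```bash
python3 -m handwheel '[{"xyz":[0,0,0.003],"spin":0,"fingers":0.005},{"xyz":[0,0,0.006],"spin":0,"fingers":0.005},{"xyz":[0,0,0.009],"spin":0,"fingers":0.005},{"xyz":[0,0,0.012],"spin":0,"fingers":0.005},{"xyz":[0,0,0.014],"spin":0,"fingers":0.005},{"xyz":[0,0,0.014],"spin":0,"fingers":0.005}]'; python3 -m handwheel '[{"xyz":[0,0,0.001],"spin":0,"fingers":0.005},{"xyz":[0,0,0.002],"spin":0,"fingers":0.005},{"xyz":[0,0,0.003],"spin":0,"fingers":0.005}]';  python3 -m handwheel '[{"xyz":[0,0,0.001],"spin":0,"fingers":0.005},{"xyz":[0,0,0.002],"spin":0,"fingers":0.005},{"xyz":[0,0,0.003],"spin":0,"fingers":0.005}]'
```

```text
time: 9.6
tcp_pos: [0.4826, 0.0647, 0.1257]
tcp_rot: [3.137, -0.001, -2.128]
force: [-0.2, 0.2, -2.6]
width: 0.122
time: 9.98
tcp_pos: [0.4826, 0.0648, 0.1226]
tcp_rot: [3.137, -0.001, -2.128]
force: [0.1, -0.9, -4.0]
width: 0.124
time: 10.35
tcp_pos: [0.4826, 0.0647, 0.1196]
tcp_rot: [3.137, -0.001, -2.128]
force: [-0.6, 0.4, -5.3]
width: 0.128
```

Still no contact, so I'll go down in finer steps.

```bash
for i in 1 2 3; do echo; done >/dev/null; python3 -m handwheel '[{"xyz":[0,0,0.001],"spin":0,"fingers":0.005},{"xyz":[0,0,0.002],"spin":0,"fingers":0.005},{"xyz":[0,0,0.002],"spin":0,"fingers":0.005}]'; python3 -m handwheel '[{"xyz":[0,0,0.001],"spin":0,"fingers":0.005},{"xyz":[0,0,0.0015],"spin":0,"fingers":0.005},{"xyz":[0,0,0.0015],"spin":0,"fingers":0.005}]'
```

```text
time: 10.72
tcp_pos: [0.4825, 0.0648, 0.1174]
tcp_rot: [3.137, -0.001, -2.128]
force: [-0.9, 0.1, -2.8]
width: 0.125
time: 11.1
tcp_pos: [0.4825, 0.0648, 0.1159]
tcp_rot: [3.136, -0.002, -2.128]
force: [-0.3, -0.3, -4.7]
width: 0.12
```

```bash
python3 -m handwheel '[{"xyz":[0,0,0.001],"spin":0,"fingers":0.005},{"xyz":[0,0,0.002],"spin":0,"fingers":0.005},{"xyz":[0,0,0.002],"spin":0,"fingers":0.005}]'; python3 -m handwheel '[{"xyz":[0,0,0.001],"spin":0,"fingers":0.005},{"xyz":[0,0,0.0015],"spin":0,"fingers":0.005},{"xyz":[0,0,0.0015],"spin":0,"fingers":0.005}]'
```

```text
time: 11.48
tcp_pos: [0.4825, 0.0648, 0.114]
tcp_rot: [3.137, -0.001, -2.128]
force: [0.4, -0.0, -2.2]
width: 0.123
time: 11.85
tcp_pos: [0.4829, 0.0647, 0.1135]
tcp_rot: [3.137, -0.001, -2.128]
force: [-3.1, -0.2, 4.8]
width: 0.126
```

Contact came at TCP z ≈ 0.114, with about 8 N of push, and the stiffness is roughly 7 N/mm. I'll start turning clockwise, sinking 2.9 mm/rad with about 0.5 mm of lead.

```bash
python3 -m handwheel '[{"xyz":[0,0,0],"spin":0.05,"fingers":0.005},{"xyz":[0,0,0.0003],"spin":0.1,"fingers":0.005},{"xyz":[0,0,0.0006],"spin":0.2,"fingers":0.005},{"xyz":[0,0,0.0009],"spin":0.3,"fingers":0.005},{"xyz":[0,0,0.0012],"spin":0.4,"fingers":0.005},{"xyz":[0,0,0.0012],"spin":0.4,"fingers":0.005}]'; python3 -c "
from h import *
st=state();print(st['tcp_pos'],st['force'],st['torque'],st['joints'][5])"
```

```text
time: 12.6
tcp_pos: [0.4835, 0.0647, 0.1125]
tcp_rot: [3.139, -0.001, -2.527]
force: [0.6, -0.1, -0.3]
width: 0.125
[0.48354165 0.06468669 0.11248375] [ 0.56884721 -0.1484598  -0.25096805] [-0.14155864 -0.16620323 -0.02423511] -2.20622375554234
```

```bash
python3 -m handwheel '[{"xyz":[0,0,0.0008],"spin":0.1,"fingers":0.005},{"xyz":[0,0,0.0011],"spin":0.2,"fingers":0.005},{"xyz":[0,0,0.0014],"spin":0.3,"fingers":0.005},{"xyz":[0,0,0.0017],"spin":0.4,"fingers":0.005},{"xyz":[0,0,0.0017],"spin":0.4,"fingers":0.005}]';python3 -c "
from h import *
st=state();print(st['tcp_pos'],st['force'],st['torque'],st['joints'][5])"
python3 -m handwheel '[{"xyz":[0,0,0.0006],"spin":0.1,"fingers":0.005},{"xyz":[0,0,0.0010],"spin":0.2,"fingers":0.005},{"xyz":[0,0,0.0013],"spin":0.3,"fingers":0.005},{"xyz":[0,0,0.0016],"spin":0.4,"fingers":0.005},{"xyz":[0,0,0.0016],"spin":0.4,"fingers":0.005}]'; python3 -c "
from h import *
st=state();print(st['tcp_pos'],st['force'],st['torque'],st['joints'][5])"
```

```text
time: 13.22
tcp_pos: [0.4839, 0.0651, 0.1113]
tcp_rot: [3.139, -0.001, -2.925]
force: [-0.7, 0.6, 3.4]
width: 0.121
[0.48389079 0.06507513 0.11130254] [-0.72160143  0.56835403  3.44119415] [0.40308498 0.19322462 0.0185459 ] -1.8086970116756105
time: 13.85
tcp_pos: [0.4838, 0.0653, 0.1102]
tcp_rot: [3.139, -0.002, 2.962]
force: [-2.7, 1.5, 5.7]
width: 0.123
[0.48382977 0.06525561 0.11015193] [-2.74170177  1.51071621  5.68775067] [0.26194111 0.67197576 0.02589751] -1.411899417248987
```

```bash
python3 -m handwheel '[{"xyz":[0,0,0],"spin":0.1,"fingers":0.005},{"xyz":[0,0,0.0003],"spin":0.2,"fingers":0.005},{"xyz":[0,0,0.0007],"spin":0.3,"fingers":0.005},{"xyz":[0,0,0.001],"spin":0.4,"fingers":0.005},{"xyz":[0,0,0.001],"spin":0.4,"fingers":0.005}]';python3 -c "
from h import *
st=state();print(st['tcp_pos'],st['force'],st['torque'],st['joints'][5])"
python3 -m handwheel '[{"xyz":[0,0,0.0005],"spin":0.1,"fingers":0.005},{"xyz":[0,0,0.0008],"spin":0.2,"fingers":0.005},{"xyz":[0,0,0.0008],"spin":0.2,"fingers":0.005}]'; python3 -c "
from h import *
st=state();print(st['tcp_pos'],st['force'],st['torque'],st['joints'][5])"
```

```text
time: 14.48
tcp_pos: [0.4839, 0.0653, 0.1091]
tcp_rot: [3.14, -0.003, 2.566]
force: [-0.9, 0.9, 2.2]
width: 0.125
[0.48386848 0.06531563 0.10910926] [-0.88578774  0.91583694  2.21524881] [0.2498774  0.2529511  0.01976417] -1.0154435888340891
time: 14.85
tcp_pos: [0.484, 0.0653, 0.1085]
tcp_rot: [3.141, -0.003, 2.369]
force: [-1.5, 0.8, 2.9]
width: 0.123
[0.48395016 0.06527846 0.10847454] [-1.51425224  0.79201995  2.87374531] [ 0.24487866  0.3156793  -0.00213515] -0.8192278621112302
```

```bash
python3 -m handwheel '[{"xyz":[0,0,0.0003],"spin":0.1,"fingers":0.005},{"xyz":[0,0,0.0006],"spin":0.2,"fingers":0.005},{"xyz":[0,0,0.0006],"spin":0.2,"fingers":0.005}]';python3 -m handwheel '[{"xyz":[0,0,0.0003],"spin":0.1,"fingers":0.005},{"xyz":[0,0,0.0007],"spin":0.2,"fingers":0.005},{"xyz":[0,0,0.0007],"spin":0.2,"fingers":0.005}]'; python3 -c "
from h import *
st=state();print(st['tcp_pos'],st['force'],st['torque'],st['joints'][5])"
```

```text
time: 15.22
tcp_pos: [0.484, 0.0652, 0.108]
tcp_rot: [3.142, -0.003, 2.173]
force: [-1.5, 0.7, 3.8]
width: 0.124
time: 15.6
tcp_pos: [0.4843, 0.0653, 0.1076]
tcp_rot: [3.141, -0.003, 1.977]
force: [-1.6, 2.6, 4.0]
width: 0.122
[0.48427168 0.06531697 0.10760712] [-1.60531525  2.60162369  4.02589195] [0.35998101 0.29422019 0.00964072] -0.42710360387943214
```

```bash
python3 -m handwheel '[{"xyz":[0,0,0.0003],"spin":0.1,"fingers":0.005},{"xyz":[0,0,0.0006],"spin":0.2,"fingers":0.005},{"xyz":[0,0,0.0006],"spin":0.2,"fingers":0.005},{"xyz":[0,0,0.0006],"spin":0.2,"fingers":0.005}]'
python3 - <<'E'
from h import *
st=state();print(st['tcp_pos'],st['force'],st['torque'],st['joints'][5])
s=snapshot('side');w=snapshot('wrist')
g=np.hstack([cv2.resize(cv2.convertScaleAbs(s['frame'][130:200,225:295],alpha=1.3),(400,400),interpolation=3),cv2.convertScaleAbs(cv2.resize(w['frame'][180:320,250:390],(400,400),interpolation=3),alpha=1.8)])
cv2.imwrite('pics/gap.png',g[:,:,::-1])
E
```

```text
time: 16.1
tcp_pos: [0.4844, 0.0656, 0.1076]
tcp_rot: [-3.142, -0.003, 1.782]
force: [-3.2, 3.4, 5.4]
width: 0.128
[0.48440599 0.06559622 0.10761269] [-3.22144866  3.4487292   5.40232428] [0.41556038 0.54811139 0.02758463] -0.2312617047490074
```

View pics/gap.png

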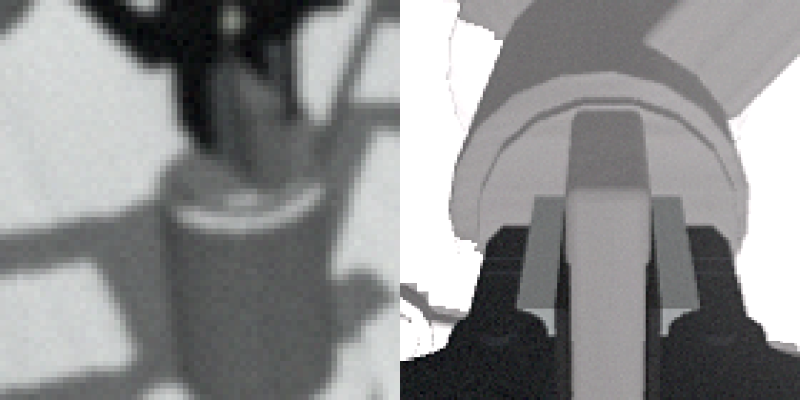

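The collar now looks seated on the rim in both views, and z has stopped at 0.1076, which is the predicted seating height. Extrapolating the sink rate puts rim contact at yaw ≈ 2.05, so a seventh of a turn more ends near yaw 1.15.

```bash
python3 -m handwheel '[{"xyz":[0.0003,-0.0002,-0.0002],"spin":0.08,"fingers":0.005},{"xyz":[0.0004,-0.0003,-0.0002],"spin":0.16,"fingers":0.005},{"xyz":[0.0004,-0.0003,-0.0002],"spin":0.24,"fingers":0.005},{"xyz":[0.0004,-0.0003,-0.0002],"spin":0.24,"fingers":0.005}]'; python3 -c "
from h import *
st=state();print(st['tcp_pos'],st['force'],st['torque'],st['joints'][5])"
python3 -m handwheel '[{"xyz":[0,0,0],"spin":0.08,"fingers":0.005},{"xyz":[0,0,0],"spin":0.12,"fingers":0.005},{"xyz":[0,0,0],"spin":0.12,"fingers":0.005}]'; python3 -c "
from h import *
st=state();print(st['tcp_pos'],st['force'],st['torque'],st['joints'][5])"
```

```text
time: 16.7
tcp_pos: [0.4841, 0.0657, 0.1076]
tcp_rot: [-3.141, -0.003, 1.545]
force: [0.6, 0.9, 1.3]
width: 0.127
[0.48414165 0.06570961 0.10760024] [0.57072855 0.89961314 1.29094618] [ 0.16790532 -0.0412356   0.00330348] 0.005713482770300451
time: 17.08
tcp_pos: [0.4843, 0.0657, 0.1076]
tcp_rot: [-3.141, -0.002, 1.428]
force: [-0.4, 1.0, 2.2]
width: 0.121
[0.48428408 0.06565582 0.10757569] [-0.35860027  0.96966433  2.23102954] [ 0.15270998 -0.04655207  0.03604682] 0.12256968193177262
```

```bash
for k in a; do :; done; python3 -m handwheel '[{"xyz":[0,0,0],"spin":0.06,"fingers":0.005},{"xyz":[0,0,0],"spin":0.08,"fingers":0.005},{"xyz":[0,0,0],"spin":0.08,"fingers":0.005}]'; python3 -c "
from h import *
st=state();print(st['tcp_rot'][2],st['force'],st['torque'],st['joints'][5])"
python3 -m handwheel '[{"xyz":[0,0,0],"spin":0.06,"fingers":0.005},{"xyz":[0,0,0],"spin":0.08,"fingers":0.005},{"xyz":[0,0,0],"spin":0.08,"fingers":0.005}]'; python3 -c "
from h import *
st=state();print(st['tcp_rot'][2],st['force'],st['torque'],st['joints'][5])"
```

```text
time: 17.45
tcp_pos: [0.4844, 0.0657, 0.1076]
tcp_rot: [-3.142, -0.002, 1.35]
force: [-0.1, 2.7, 2.4]
width: 0.124
1.350039069496357 [-0.12837623  2.72985452  2.4392186 ] [ 0.26681795 -0.02086498  0.0389822 ] 0.2010098644784341
time: 17.82
tcp_pos: [0.4843, 0.0657, 0.1076]
tcp_rot: [-3.141, -0.003, 1.271]
force: [-1.1, 2.8, 3.0]
width: 0.126
1.270996958932972 [-1.09877423  2.80173511  2.98861317] [ 0.34762909 -0.01097003  0.06785899] 0.28002498293284184
```

Torque is starting to rise. I'll test the play with a gentle lift.

```bash
python3 -m handwheel '[{"xyz":[0,0,-0.0008],"spin":0,"fingers":0.005},{"xyz":[0,0,-0.0016],"spin":0,"fingers":0.005},{"xyz":[0,0,-0.0016],"spin":0,"fingers":0.005}]'; python3 -c "
from h import *
st=state();print(st['tcp_pos'],st['tcp_rot'][2],st['force'],st['torque'])"
```

```text
time: 18.2
tcp_pos: [0.4833, 0.0655, 0.1077]
tcp_rot: [-3.139, -0.001, 1.271]
force: [1.0, 0.5, -8.2]
width: 0.127
[0.48331046 0.0654848  0.10773328] 1.2709735268714075 [ 0.96442454  0.45295978 -8.23959553] [ 0.08061069 -0.3386422   0.02821722]
```

```bash
python3 -m handwheel '[{"xyz":[0,0,0.0005],"spin":0,"fingers":0.005},{"xyz":[0,0,0.0006],"spin":0.05,"fingers":0.005},{"xyz":[0,0,0.0006],"spin":0.07,"fingers":0.005},{"xyz":[0,0,0.0006],"spin":0.07,"fingers":0.005}]'; python3 -c "
from h import *
st=state();print(st['tcp_pos'],st['tcp_rot'][2],st['force'],st['torque'])"
python3 -m handwheel '[{"xyz":[0,0,0],"spin":0.04,"fingers":0.005},{"xyz":[0,0,0],"spin":0.07,"fingers":0.005},{"xyz":[0,0,0],"spin":0.07,"fingers":0.005}]'; python3 -c "
from h import *
st=state();print(st['tcp_pos'],st['tcp_rot'][2],st['force'],st['torque'])"
python3 -m handwheel '[{"xyz":[0,0,-0.0008],"spin":0,"fingers":0.005},{"xyz":[0,0,-0.0016],"spin":0,"fingers":0.005},{"xyz":[0,0,-0.0016],"spin":0,"fingers":0.005}]'; python3 -c "
from h import *
st=state();print(st['tcp_pos'],st['tcp_rot'][2],st['force'],st['torque'])"
```

```text
time: 18.7
tcp_pos: [0.4835, 0.0656, 0.1076]
tcp_rot: [-3.139, -0.002, 1.201]
force: [1.9, 1.0, -0.2]
width: 0.122
[0.48353125 0.06558056 0.10757365] 1.201380236066099 [ 1.93659056  0.97274402 -0.22548193] [ 0.23018139 -0.01836024  0.04723351]
time: 19.08
tcp_pos: [0.4835, 0.0657, 0.1076]
tcp_rot: [-3.139, -0.002, 1.132]
force: [0.8, 2.0, -2.6]
width: 0.127
[0.48354194 0.06570875 0.10755709] 1.1317889725311818 [ 0.82240476  1.98484008 -2.59270996] [ 0.31044466 -0.21685785  0.07199969]
time: 19.45
tcp_pos: [0.483, 0.0655, 0.1077]
tcp_rot: [-3.138, -0.001, 1.132]
force: [5.4, 0.7, -14.7]
width: 0.122
[0.48298628 0.06552646 0.10770487] 1.1315959771347277 [  5.43215699   0.73244259 -14.65009512] [ 0.16123937 -1.17421372  0.06729137]
```

There is now no play: a pull of about 11 N moved it only about 0.15 mm, which is compliance. I'll relax the pull, let go and withdraw.

```bash
python3 -m handwheel '[{"xyz":[0,0,0.0014],"spin":0,"fingers":0.005},{"xyz":[0,0,0.0014],"spin":0,"fingers":0.005}]'
python3 -m handwheel '[{"xyz":[0,0,0],"spin":0,"fingers":0.02},{"xyz":[0,0,0],"spin":0,"fingers":0.03},{"xyz":[0,0,0],"spin":0,"fingers":0.045},{"xyz":[0,0,0],"spin":0,"fingers":0.045},{"xyz":[0,0,-0.02],"spin":0,"fingers":0.045},{"xyz":[0,0,-0.05],"spin":0,"fingers":0.045},{"xyz":[0,0,-0.09],"spin":0,"fingers":0.06},{"xyz":[-0.03,0,-0.12],"spin":0,"fingers":0.06},{"xyz":[-0.03,0,-0.12],"spin":0,"fingers":0.06},{"xyz":[-0.03,0,-0.12],"spin":0,"fingers":0.06}]'
python3 - <<'E'
from h import *
st=state();print(st['tcp_pos'],st['tcp_rot'],st['force'],st['width'])
w=snapshot('wrist');np.savez('w3.npz',f=w['frame'],p=st['tcp_pos'],r=st['tcp_rot'])
s=snapshot('side')
g=np.hstack([cv2.resize(s['frame'][110:310,180:380],(400,400),interpolation=3),w['frame'][:,120:520]])
cv2.imwrite('pics/end.png',cv2.convertScaleAbs(g[:,:,::-1],alpha=1.3))
E
```

```text
time: 19.7
tcp_pos: [0.4831, 0.0656, 0.1076]
tcp_rot: [-3.138, -0.001, 1.132]
force: [-3.1, 1.1, 1.4]
width: 0.125
time: 20.95
tcp_pos: [0.4703, 0.0384, 0.2265]
tcp_rot: [-3.137, -0.001, 1.131]
force: [-0.6, -0.6, -0.1]
width: 0.7
[0.4703276  0.03839181 0.22646059] [-3.13688194e+00 -8.16757169e-04  1.13133978e+00] [-0.62275686 -0.56634981 -0.14637378] 0.7001591929156915
```

View pics/end.png

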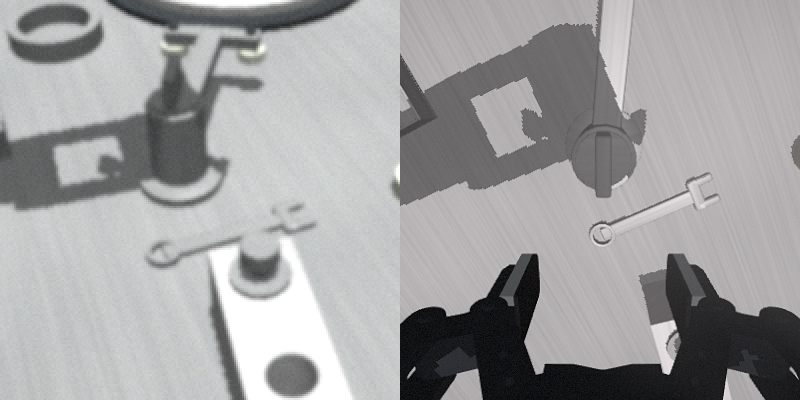

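The side crop shows the screw seated upright in the well. The wrist view shows the bar at (603,165), still vertical in the picture, so it didn't turn back on release. The spanner and plug are undisturbed, so I'll hand in.

```bash
python3 -c "
from bench import *
print(close_job())"
```

```text
the job is handed in; nothing more can be done
None
```

The clamp screw is screwed home in the roller-arm pedestal and I've handed the job in at about 21 s of the 67 s allowed; no verdict was reported.

I gripped the screw by its bar, lifted it from the stand and lowered it into the well with the bar parallel to the roller arm. I then turned it clockwise about 3 rad (roughly 0.48 turn). That includes about 0.14 to 0.15 turn after the collar met the rim; I worked out that meeting point from the sink rate, at yaw ≈ 2.05.

**Last checks**
- **Seating:** the height stopped at 0.1076 m, which matches the expected seated height.
- **Play:** a pull of about 11 N moved the screw only 0.15 mm, the same as an earlier pull test at 0.12 turn, so I take that as compliance rather than play.
- **After letting go:** the bar did not turn back, the screw stands upright, and the gripper is clear with almost no force on it. The plug and spanner look unmoved; I didn't check the roller again at the end.

**What disagreed or went over**
- **Camera offset:** the wrist camera showed things about 1.4 mm to one side and differed from the top camera by about 3 mm on the mouth position. I corrected using the screw as seen in the hand.
- **Push force:** it went above the 2 to 6 N range at times while turning, to about 9 N.
- **Tightening torque:** the rise was too faint to confirm snugness, so that rests on the angle and the pull tests.

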